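# Stand the round board in the drying rack

## Task

Draw the large round wooden board out of the pocket of the sloping stand by its bare upper rim, and stand it upright in the one empty gap of the wooden drying rack, resting on the rack's rails between the tines. Lower it in and let go without dropping it, and leave the small round boards and everything else on the table where they are.

Things in the scene. Friction and masses are not known exactly. Their poses are not given: they have to be found in the camera images.
- board: the large board to be moved: plain brown wooden disc, 160 mm diameter, 14 mm thick, 0.12 to 0.24 kg, a thin dark line on each face. Origin at the disc's centre; its x axis is the disc's axis (normal to the faces). It starts leaning in the stand's pocket, only its upper part free.
- stand: fixed sloping stand, base 180 x 200 x 12 mm. Origin under its middle on the table; z up, y across. The board leans 30 deg from upright: centre at (0, 0, 103) mm in this frame, free face looking along (0.866, 0, 0.5); it is drawn out up the slope, along (-0.5, 0, 0.866). The top 65 mm (along the slope) of the board is clear of the stand in front and behind.
- pocket (a point): point on the stand, (34, 0, 30) mm in its frame: where the board's lower rim meets the ledge and back panel. Up the slope from here: back panel 95 mm, side cheeks 70 mm high and 164 mm apart (2 mm clear of the board either side), front lip 14 mm high; groove 20 mm wide for the 14 mm board. Axes parallel to the stand's.
- rack: fixed drying rack of pale wood, 130 x 250 mm (x, y). Origin under its middle on the table, z up. Five tines on each of two rails, at x = -45 and 45, y = -104, -52, 0, 52, 104 mm; each 14 x 26 mm (x, y), tops 105 mm above the table. They leave four gaps 26 mm wide at y = -78, -26, 26, 78 mm. Boards stand in the gaps, faces looking along the rack's y.
- rails (a point): middle of the rack at the height of the rail tops, 35 mm above the table. The two rails run along the rack's y, inner edges at x = -35 and 35 mm. A board's rim rests on both rails, sunk a little between them; the large board's centre is then at x = 0, 107 mm above the table.
- slip: blank white paper slip, 60 x 18 x 1 mm, flat on the rack's base between the rails in the one empty gap; it cannot be felt or moved. Origin at the centre of its underside, 15 mm above the table: the middle of the gap. Axes parallel to the rack's.
- disc_a: small round board, brown wood, 110 mm diameter, 14 mm thick, standing in one of the other gaps of the rack, its top 132 mm above the table; to be left alone. Origin at its centre; its y axis is the disc's axis.
- disc_b: small round board, brown wood, 110 mm diameter, 14 mm thick, standing in one of the other gaps of the rack, its top 132 mm above the table; to be left alone. Origin at its centre; its y axis is the disc's axis.
- disc_c: small round board, brown wood, 110 mm diameter, 14 mm thick, standing in one of the other gaps of the rack, its top 132 mm above the table; to be left alone. Origin at its centre; its y axis is the disc's axis.
- jar: bystander: amber glass jar with brass-coloured lid, 72 mm diameter, 110 mm tall, upright. Origin at the centre of its underside.
- plane: bystander: wooden hand plane, 200 x 55 mm, about 95 mm tall over its iron. Origin at the centre of its underside, x along its length.
- offcut: bystander: pale wooden offcut, 60 x 120 x 35 mm, lying flat. Origin at the centre of its underside.
- mallet: bystander: hammer lying flat along its x axis. Origin at its underside.
Mind the look-alikes: they are no part of the job. Leave any yellow look-alike of the board alone.

How it is judged:
By the outcome, as a careful person would: the job done as asked, in the order asked, and still so for the second after the job is handed in, with the robot touching nothing.
It also fails if it takes over 42 s, if anything falls off the work surface, if the arm or the gripper's body presses on something with over 40 N, if the wrist force passes 120 N, or if a joint passes its speed limit or range.

## Robot

A 6-joint arm with a two-finger parallel gripper is mounted at the origin on the work surface. World frame = base frame: x ahead of the robot, y to its left, z up, the work surface at z = 0. Lengths are in m, angles in rad, forces in N, time in s.
With the tool pointing down it reaches from about 0.25 to 0.775 m from the base axis. Payload 4 kg.
Tool frame: the origin (TCP) lies on the mounting face of the last link; the fingertips stand 199 mm ahead of it and the grasp point (between the pads) lies 180 mm ahead of it (arm.tip_reach is the z of the fingertips in the tool frame, in m); z points along the fingers, y is the direction in which the jaws open and shut (so a half turn about z gives the same grasp; the last joint's range is limited). The gripper opens to 94 mm and grips with 3 to 60 N. Pads are 16 mm wide; open, the fingers measure 119 mm over their backs; the gripper's body (75 mm by 177 mm) begins 78 mm behind the grasp point.
Start: joints at [1.095, 0.087, 1.371, -0, 1.684, -0.103], TCP at [0.2, 0.512, 0.405] pointing down, gripper open.
Joint ranges: [-3.1, 3.1], [-0.76, 2.03], [0.27, 2.55], [-1.08, 4.22], [0.17, 2.65], [-2.57, 2.57]. Speed limits (rad/s): [2.79, 2.79, 3.14, 3.14, 3.14, 3.14].

## Interface

Orientations are given as a unit quaternion [w, x, y, z].
In Python, from rig import arm gives the robot as it stands. The module is installed in compiled form; this text tells all that it offers. Calls block until the motion is done:
- arm.move_ptp(position, orientation): joint-space move of the TCP to a pose.
- arm.movel(position, speed=0.15, orientation=None, contact_N=None): straight line of the TCP; orientation=None keeps the orientation; speed is the mean speed in m/s. With contact_N (N) it stops when the force on the tool has changed by that much, and returns True; else False.
- arm.move_joints(angles): joint-space move.
- arm.move_gripper(opening, squeeze=None): finger opening in m; squeeze is the grip in N (None keeps the last); returns when the fingers have stopped.
- arm.hold(seconds).
- arm.inverse_kinematics(position, orientation): joint angles nearest the present ones, or None.
- arm.sense(): the state.
- arm.get_image(name): name is "side" or "top" or "wrist"; returns a dict with "color" (400x640x3 uint8, red, green, blue), "fx", "fy", "cx", "cy" (pixels), "rvec" (rotation vector, rad) and "tvec" (3), from world to camera coordinates, as OpenCV has them. Camera axes: x right, y down, z forward; pixel columns grow to the right and rows downward; lengths in m; the calibration is good to about 2 mm. A picture is of the moment at which its call begins. There is no depth.
A pose or a line that the arm cannot do raises arm.Unreachable and nothing moves.
- arm.close_job(): hands the job in, once; it reports no verdict.
Trained networks look in a picture, given as the dict that the camera call returned (one of the last four; its "shot" number tells which), for a name from the list of things; names that differ only in an ending like _2 or _b are one class to them, and where a whole thing is asked for, a point or a joint stands for the part that bears it (a point fixed in the world has none). Each returns a list of dicts, best first, with "confidence" (0 to 1); they miss things now and then, are a little off and sometimes report something else, mostly with a low value. They report only what shows in the picture. A call takes as long as a camera call. They do not tell look-alikes from the thing itself.
- arm.masks_of(picture, query): "region" (400x640 bool, what is visible of it) and "at" ([column, row] in pixels, amid what is visible of it).
The state is a dict: "time_s": time; "joint_positions": joint angles; "dq": joint speeds; "joint_efforts": joint torques, N m; "ee_pos": TCP position; "tcp_rot": TCP orientation; "wrist_force": force on the tool from outside, world axes, zero at the start; "ft_torque": the same for the moment, N m; "finger_gap": finger opening in m.
Only numpy, scipy, OpenCV 4.12 (cv2) and the standard library are available. Lean on these libraries where they do the work, as an engineer would, in place of code of your own. Each camera call takes 0.05 s, during which the arm holds its last target.

## Working session

There is one attempt and no reset: what is moved stays moved. The work goes in short steps, each a Python script; the robot and the scene stay as the last script left them, time stands still between calls to the robot, and variables do not carry over. Pictures are saved under pics/ and viewed, and the job is handed in when it is done.

```bash
mkdir -p pics; python3 - <<'E'
from rig import arm
import cv2,numpy as np
for n in ["side","top","wrist"]:
    p=arm.get_image(n); cv2.imwrite(f"pics/{n}0.png",p["color"][:,:,::-1])
    print(n,p["fx"],p["cx"],p["cy"],p["rvec"],p["tvec"])
    np.save(f"pics/{n}0.npy",p,allow_pickle=True)
    if n!="wrist":
        for q in ["board","stand","rack","slip","disc_a"]:
            for r in arm.masks_of(p,q)[:5]: 
                v,u=np.nonzero(r["region"]); print(q,round(r["confidence"],2),r["at"],len(u),u.min(),u.max(),v.min(),v.max())
s=arm.sense();print(s["time_s"],s["tcp_rot"],s["wrist_force"])
E
```

```text
side 376.2246469857488 319.55521008709013 198.59217839533576 [ 2.12726796 -0.29909909  0.18266448] [-0.5171291   0.16498399  1.0371887 ]
board 0.9 [241.4, 168.5] 618 220 260 156 175
board 0.79 [433.4, 250.3] 1828 405 462 233 272
board 0.71 [299.8, 152.9] 335 289 324 144 168
board 0.21 [364.2, 268.0] 922 345 382 253 290
stand 0.77 [305.3, 182.1] 2093 271 342 152 205
rack 0.58 [303.6, 180.3] 2229 270 343 152 206
slip 0.62 [383.3, 302.7] 35 379 385 300 306
disc_a 0.72 [337.3, 240.8] 537 320 355 230 263
disc_a 0.69 [364.5, 269.7] 902 345 382 253 291
disc_a 0.68 [265.4, 227.2] 808 243 283 210 240
disc_a 0.63 [348.4, 254.6] 552 333 367 242 273
top 499.26109543784185 313.5221754598772 198.05662683681768 [ 2.18136975 -2.18470241  0.09550229] [0.0242176  0.56393303 1.60635666]
board 0.91 [182.2, 265.8] 1914 157 206 243 291
board 0.76 [380.1, 123.9] 1863 359 407 101 148
board 0.61 [242.2, 197.5] 931 219 265 181 214
stand 0.96 [248.5, 205.7] 2490 207 285 164 239
stand 0.64 [446.7, 269.7] 762 401 480 259 290
rack 0.92 [406.5, 204.4] 2027 365 452 174 232
slip 0.63 [312.5, 260.3] 693 293 332 242 275
slip 0.46 [427.6, 196.5] 109 424 434 187 204
disc_a 0.84 [385.1, 205.6] 300 379 394 192 225
disc_a 0.76 [404.9, 203.6] 324 395 410 188 220
disc_a 0.68 [416.6, 200.6] 340 410 426 182 215
wrist 339.71529927418044 319.8403237453131 201.8681346592023 [-2.38828521 -1.62965199 -0.23927684] [-0.55040835 -0.02958068  0.39291722]
0.65 [2.51246174e-05 1.85325895e-01 9.82677113e-01 5.80592562e-05] [-0.33299418 -0.27181339  0.21470301]
```

View pics/side0.png

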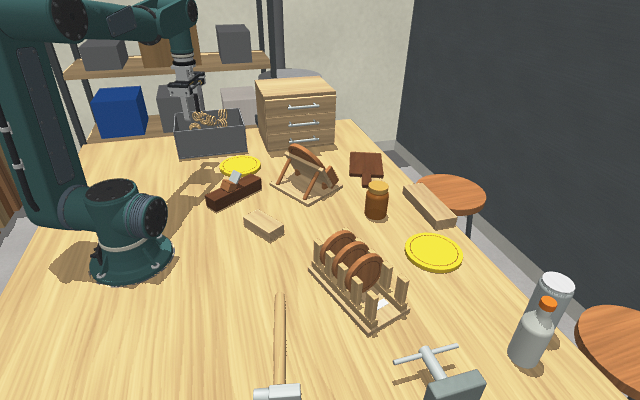

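View pics/top0.png

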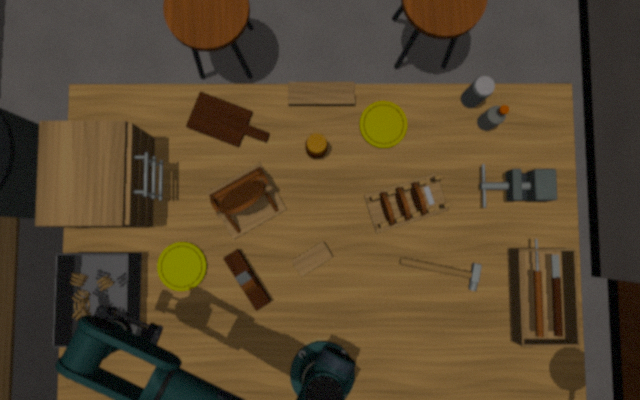

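```bash
python3 - <<'E'
import cv2
a=cv2.imread("pics/top0.png");cv2.imwrite("pics/topc.png",cv2.resize(a[90:300,150:470],None,fx=2.5,fy=2.5,interpolation=cv2.INTER_CUBIC))
a=cv2.imread("pics/side0.png");cv2.imwrite("pics/sidec.png",cv2.resize(a[130:330,210:470],None,fx=3,fy=3,interpolation=cv2.INTER_CUBIC))
E
```

```text
(no output)
```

View pics/topc.png

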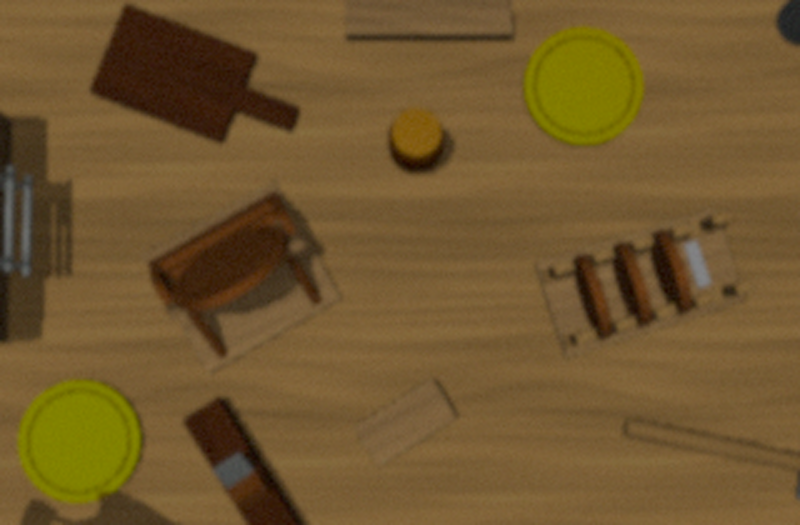

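View pics/sidec.png

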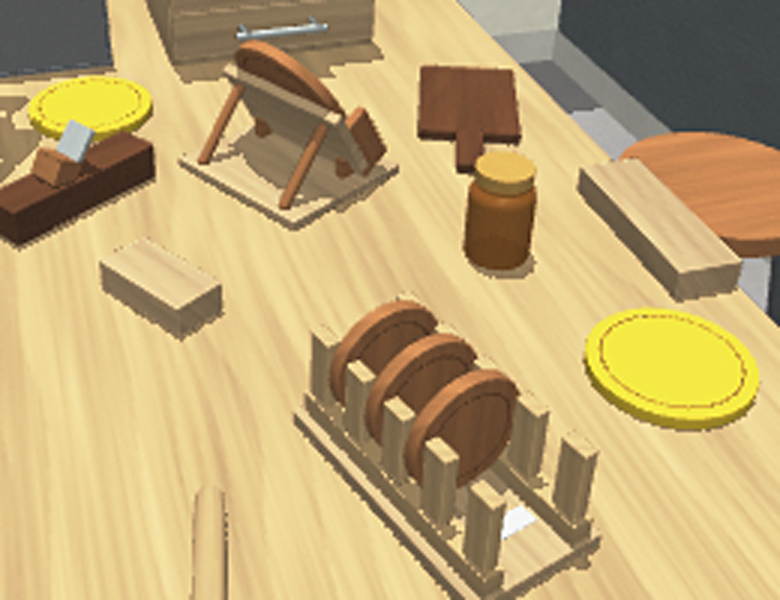

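Brown disc leaning in the stand (top px ~(242,198), side (300,153)) is the board. The two flat yellow discs, top px (182,266) and (380,124), are look-alikes, since the board is plain brown and in the stand. The empty gap is the right-hand end one in the top view, with the white slip at (428,196). First I'll do a rough fit, then a closer wrist view.

```bash
cat > h.py <<'E'
import numpy as np,cv2
from scipy.optimize import least_squares
from scipy.spatial.transform import Rotation as R
def K(p): return np.array([[p["fx"],0,p["cx"]],[0,p["fy"],p["cy"]],[0,0,1]])
def proj(p,X): return cv2.projectPoints(np.asarray(X,float).reshape(-1,3),np.array(p["rvec"]),np.array(p["tvec"]),K(p),None)[0].reshape(-1,2)
def ray(p,uv,z):
    M=cv2.Rodrigues(np.array(p["rvec"]))[0];c=-M.T@np.array(p["tvec"])
    d=M.T@np.linalg.inv(K(p))@np.array([uv[0],uv[1],1.]); return c+d*(z-c[2])/d[2]
def load(n): return np.load(f"pics/{n}.npy",allow_pickle=True).item()
def place(x,y,a,P): return (R.from_euler('z',a).as_matrix()@np.asarray(P,float).T).T+[x,y,0]
S=.09;T=.10
stand_lines=[[(a,b,.012) for a,b in [(S,T),(S,-T),(-S,-T),(-S,T),(S,T)]]]
t=np.linspace(0,2*np.pi,41)
def disc(c,n,u,r): 
    v=np.cross(n,u); return [tuple(np.array(c)+r*(np.cos(q)*np.array(u)+np.sin(q)*v)) for q in t]
n=np.array([.866,0,.5]);
stand_lines+= [disc(np.array([0,0,.103])+s*.007*n,n,[0,1,0],.08) for s in(1,-1)]
rack_lines=[[(a,b,.015) for a,b in [(.065,.125),(.065,-.125),(-.065,-.125),(-.065,.125),(.065,.125)]]]
for x in(-.045,.045):
    for y in(-.104,-.052,0,.052,.104):
        rack_lines.append([(x+a,y+b,.105) for a,b in[(.007,.013),(.007,-.013),(-.007,-.013),(-.007,.013),(.007,.013)]])
def draw(p,img,lines,pose,f,off,col):
    for L in lines:
        q=((proj(p,place(*pose,L))-off)*f+f/2).astype(np.int32); cv2.polylines(img,[q],False,col,1,cv2.LINE_AA)
def overlay(name,pose_s,pose_r,box,f,out,extra=None):
    p=load(name);u0,v0,u1,v1=box
    im=cv2.resize(p["color"][v0:v1,u0:u1,::-1].copy(),None,fx=f,fy=f,interpolation=cv2.INTER_CUBIC)
    if pose_s is not None: draw(p,im,stand_lines,pose_s,f,np.array([u0,v0]),(255,0,0))
    if pose_r is not None: draw(p,im,rack_lines,pose_r,f,np.array([u0,v0]),(0,0,255))
    cv2.imwrite(f"pics/{out}.png",im)
E
python3 - <<'E'
from h import *
p=load("top0");s=load("side0")
o=np.array([150,90])
sc=[np.array(q)/2.5+o for q in [(275,188),(340,297),(212,370),(150,265)]]
W=[ray(p,q,.012)[:2] for q in sc];print(W)
rc=[np.array(q)/2.5+o for q in [(538,262),(728,215),(745,297),(567,357)]]
W=[ray(p,q,.015)[:2] for q in rc];print(W)
for n in("top0","side0"):
    q=load(n);M=cv2.Rodrigues(np.array(q["rvec"]))[0];print(-M.T@np.array(q["tvec"]))
print(ray(p,(427.6,196.5),.016),ray(s,(383.3,302.7),.016))
E
```

```text
[array([0.6738647 , 0.19973427]), array([0.52962924, 0.11356888]), array([0.43451255, 0.28019106]), array([0.57205025, 0.3630056 ])]
[array([ 0.5751136 , -0.14635887]), array([ 0.63700627, -0.39765404]), array([ 0.52870321, -0.41754568]), array([ 0.45060067, -0.18296872])]
[0.43201474 0.03380233 1.64657503]
[ 0.26477022 -0.89442257  0.70732428]
[ 0.56917259 -0.35114942  0.016     ] [ 0.59513274 -0.34620412  0.016     ]
```

```bash
python3 - <<'E'
from h import *
overlay("top0",(.5525,.239,np.radians(30.5)),(.548,-.286,np.radians(16)),(150,90,470,300),2.5,"ov1")
w=load("wrist0");M=cv2.Rodrigues(np.array(w["rvec"]))[0];c=-M.T@np.array(w["tvec"])
q=np.array([2.51246174e-05,1.85325895e-01,9.82677113e-01,5.80592562e-05]);Rt=R.from_quat(q,scalar_first=True).as_matrix()
print(Rt.round(3),"cam",c,"in tool",Rt.T@(c-[.2,.512,.405]),"\n",(Rt.T@M.T).round(3))
E
```

```text
[[-0.931  0.364  0.   ]
 [ 0.364  0.931  0.   ]
 [-0.     0.    -1.   ]] cam [0.12193261 0.54331499 0.38490203] in tool [0.08411128 0.00072688 0.02009572] 
 [[-0.    -0.958 -0.287]
 [ 1.    -0.    -0.   ]
 [ 0.    -0.287  0.958]]
```

View pics/ov1.png

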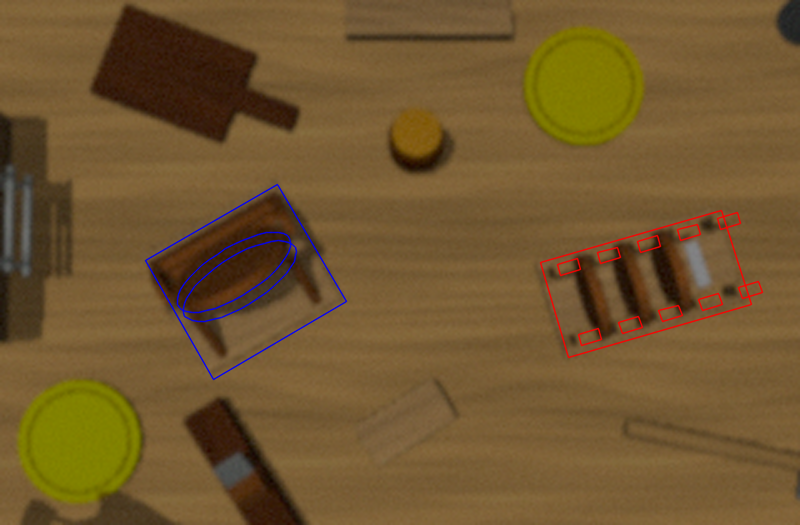

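```bash
python3 - <<'E'
from h import *
from rig import arm
def q(Rm): return R.from_matrix(Rm).as_quat(scalar_first=True)
def down(a): # tool x at heading a, z down
    x=np.array([np.cos(a),np.sin(a),0]);z=np.array([0,0,-1.]);return np.c_[x,np.cross(z,x),z]
for pos in [(.45,.19,.45),(.47,-.26,.45)]:
  for a in range(-180,180,45):
    print(pos,a,None if (j:=arm.inverse_kinematics(pos,q(down(np.radians(a))))) is None else np.round(j,2))
a=np.radians(30.5);X=np.array([np.cos(a),np.sin(a),0]);Y=np.array([-np.sin(a),np.cos(a),0]);Z=np.array([0,0,1.])
z=.5*X-.866*Z;y=.866*X+.5*Z
for s in(1,-1):
    Rm=np.c_[np.cross(s*y,z),s*y,z]
    u=-z;C=np.array([.5525,.239,0])+.103*Z
    for d in(0,.06,.12): print("grasp",s,d,arm.inverse_kinematics(C+u*(.064+.18+d),q(Rm)))
b=np.radians(16);yr=np.array([-np.sin(b),np.cos(b),0])
for s in(1,-1):
    z=-Z;y=s*yr;Rm=np.c_[np.cross(y,z),y,z]
    P=np.array([.548,-.286,0])-.078*yr+[0,0,.107+.064+.18]
    for d in(0,.12): print("place",s,arm.inverse_kinematics(P+[0,0,d],q(Rm)))
E
```

```text
(0.45, 0.19, 0.45) -180 [ 0.28 -0.05  1.43 -0.    1.77 -1.29]
(0.45, 0.19, 0.45) -135 [ 0.28 -0.05  1.43 -0.    1.77 -2.07]
(0.45, 0.19, 0.45) -90 None
(0.45, 0.19, 0.45) -45 None
(0.45, 0.19, 0.45) 0 [ 0.28 -0.05  1.43 -0.    1.77  1.85]
(0.45, 0.19, 0.45) 45 [ 0.28 -0.05  1.43 -0.    1.77  1.07]
(0.45, 0.19, 0.45) 90 [ 0.28 -0.05  1.43 -0.    1.77  0.28]
(0.45, 0.19, 0.45) 135 [ 0.28 -0.05  1.43 -0.    1.77 -0.5 ]
(0.47, -0.26, 0.45) -180 [-0.61  0.05  1.32 -0.    1.77 -2.18]
(0.47, -0.26, 0.45) -135 None
(0.47, -0.26, 0.45) -90 [-0.61  0.05  1.32 -0.    1.77  2.53]
(0.47, -0.26, 0.45) -45 [-0.61  0.05  1.32 -0.    1.77  1.75]
(0.47, -0.26, 0.45) 0 [-0.61  0.05  1.32 -0.    1.77  0.96]
(0.47, -0.26, 0.45) 45 [-0.61  0.05  1.32 -0.    1.77  0.17]
(0.47, -0.26, 0.45) 90 [-0.61  0.05  1.32 -0.    1.77 -0.61]
(0.47, -0.26, 0.45) 135 [-0.61  0.05  1.32 -0.    1.77 -1.4 ]
grasp 1 0 [ 0.20836857 -0.19124224  1.857672    0.19245052  0.98299782 -0.39063233]
grasp 1 0.06 [ 0.18279888 -0.29355319  1.83299679  0.19211038  1.11252403 -0.39159772]
grasp 1 0.12 [ 0.15292174 -0.37959345  1.7913358   0.19683371  1.24356048 -0.39649193]
grasp -1 0 None
grasp -1 0.06 None
grasp -1 0.12 None
place 1 [-6.48981303e-01  3.79861717e-01  1.12422336e+00 -4.44089210e-16
  1.63750758e+00 -2.49903031e+00]
place 1 [-6.48981303e-01  3.75621840e-01  8.93911071e-01 -4.44089210e-16
  1.87205974e+00 -2.49903031e+00]
place -1 [-6.48981303e-01  3.79861717e-01  1.12422336e+00 -4.44089210e-16
  1.63750758e+00  6.42562343e-01]
place -1 [-6.48981303e-01  3.75621840e-01  8.93911071e-01 -4.44089210e-16
  1.87205974e+00  6.42562343e-01]
```

```bash
cat >> h.py <<'E'
def quat(Rm): return R.from_matrix(Rm).as_quat(scalar_first=True)
def down(a):
    x=np.array([np.cos(a),np.sin(a),0]);z=np.array([0,0,-1.]);return np.c_[x,np.cross(z,x),z]
def snap(arm,n,name):
    p=arm.get_image(n);np.save(f"pics/{name}.npy",p,allow_pickle=True);cv2.imwrite(f"pics/{name}.png",p["color"][:,:,::-1]);return p
E
python3 - <<'E'
from h import *
from rig import arm
arm.move_ptp((.54,-.28,.45),quat(down(np.radians(16))))
snap(arm,"wrist","wr1");print(arm.sense()["time_s"])
arm.move_ptp((.50,.21,.47),quat(down(np.radians(120))))
snap(arm,"wrist","ws1");print(arm.sense()["time_s"])
overlay("wr1",None,(.548,-.286,np.radians(16)),(0,0,640,400),1.25,"ovr")
overlay("ws1",(.5525,.239,np.radians(30.5)),None,(0,0,640,400),1.25,"ovs")
E
```

```text
3.725
5.5667
```

View pics/ovr.png

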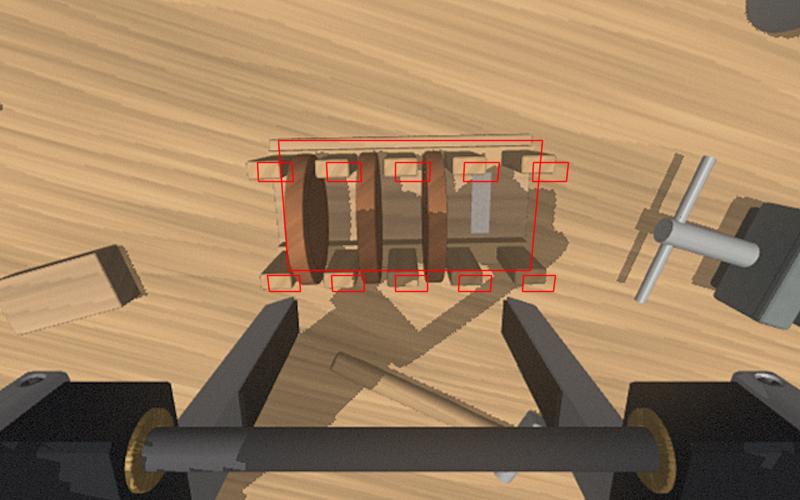

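View pics/ovs.png

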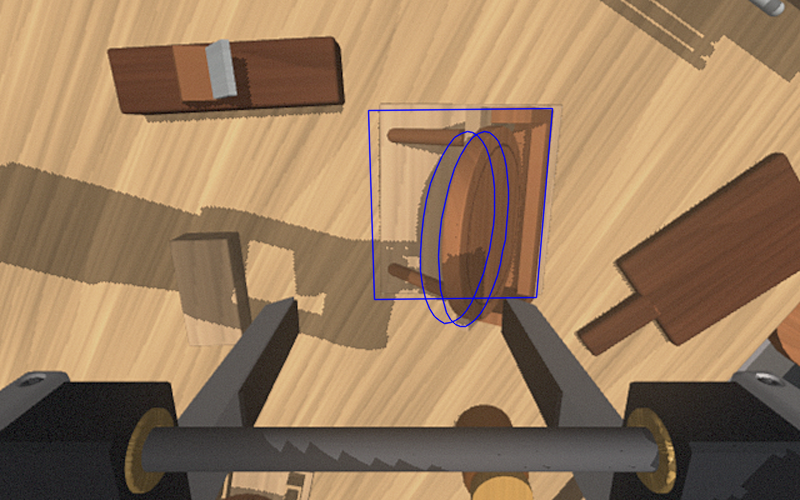

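```bash
python3 - <<'E'
import cv2
a=cv2.imread("pics/wr1.png");cv2.imwrite("pics/wr1c.png",cv2.resize(a[100:250,185:465],None,fx=2.8,fy=2.8,interpolation=cv2.INTER_CUBIC))
a=cv2.imread("pics/ws1.png");cv2.imwrite("pics/ws1c.png",cv2.resize(a[75:275,290:470],None,fx=3,fy=3,interpolation=cv2.INTER_CUBIC))
E
```

```text
(no output)
```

View pics/wr1c.png

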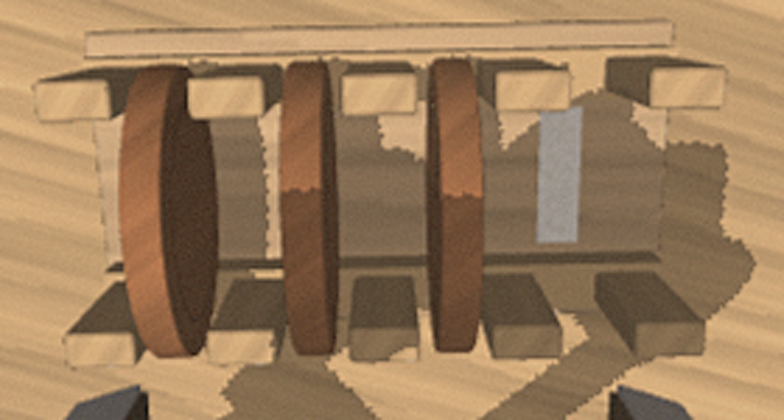

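View pics/ws1c.png

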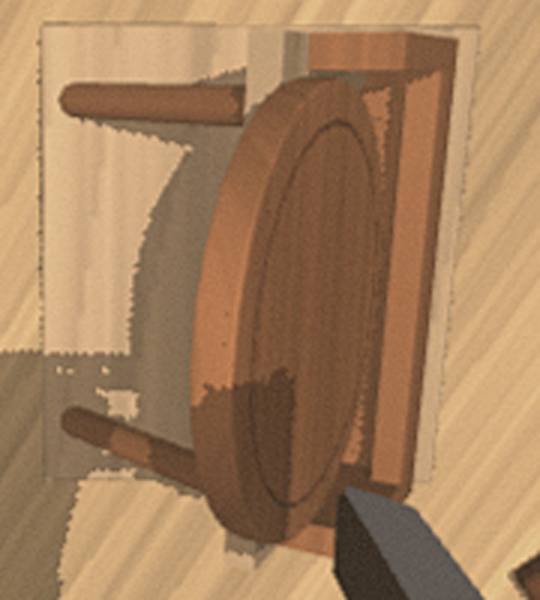

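```bash
cat > fit.py <<'E'
from h import *
def fit(p,X,uv,x0):
    f=lambda v:(proj(p,place(*v,X))-uv).ravel()
    r=least_squares(f,x0,loss='soft_l1');return r.x,f(r.x).reshape(-1,2)
pr=load("wr1");ps=load("ws1")
cr=lambda L,f,o:(np.array(L,float)+.5)/f-.5+np.array(o)
ys=[.104,.052,0,-.052,-.104]
Xt=[(.045,y,.105) for y in ys]+[(-.045,y,.105) for y in ys]
Ut=cr([(75,99),(226,98),(379,94),(533,90),(688,87),(101,347),(241,346),(384,346),(526,342),(670,338)],2.8,(185,100))
Xs=[(.03,-.078+.009,.016),(.03,-.087,.016),(-.03,-.087,.016),(-.03,-.069,.016)]
Us=cr([(540,108),(582,108),(578,242),(537,242)],2.8,(185,100))
v,r=fit(pr,Xt+Xs,np.r_[Ut,Us],[.548,-.286,.28]);print("rack",v,np.degrees(v[2]));print(r.round(1).tolist())
S=.09;T=.1
Xb=[(-S,T,.012),(S,T,.012),(S,-T,.012),(-S,-T,.012)]
Ub=cr([(42,24),(478,27),(432,482),(44,480)],3,(290,75))
w,r=fit(ps,Xb,Ub,[.5525,.239,.53]);print("stand",w,np.degrees(w[2]));print(r.round(1).tolist())
np.save("poses.npy",np.array([w,v]))
overlay("wr1",None,v,(185,100,465,250),2.8,"ovr2")
overlay("ws1",w,None,(290,75,470,275),3,"ovs2")
overlay("side0",w,v,(210,130,470,330),3,"ovside2")
overlay("top0",w,v,(150,90,470,300),2.5,"ovtop2")
E
python3 fit.py; python3 -c "
import cv2,numpy as np
a=cv2.imread('pics/ovr2.png');b=cv2.imread('pics/ovs2.png');b=b[:,:];
cv2.imwrite('pics/both.png',cv2.resize(np.hstack([cv2.copyMakeBorder(a,0,b.shape[0]-a.shape[0],0,0,0),b]),(1000*800//1000,int(600*800/(784+540)))))"
```

```text
rack [ 0.54945197 -0.27727319  0.29819375] 17.08524328506404
[[-1.3, 0.1], [-0.2, -0.5], [0.3, -0.1], [0.5, 0.3], [0.5, 0.4], [-0.8, 0.9], [0.1, 0.4], [0.0, -0.4], [0.4, 0.2], [0.1, 0.7], [0.2, -0.6], [0.2, -0.8], [-0.5, -0.3], [-0.2, -0.1]]
stand [0.55770649 0.24713502 0.51640573] 29.587868805547803
[[-1.0, -0.2], [1.5, -0.4], [0.1, 0.5], [-0.3, 0.5]]
```

View pics/ovr2.png

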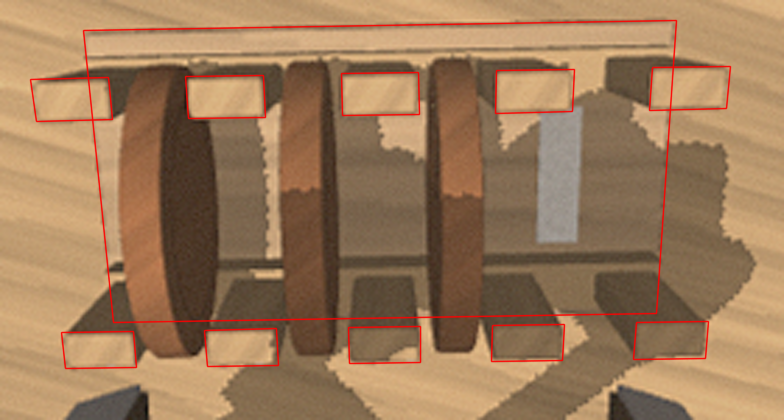

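View pics/ovs2.png

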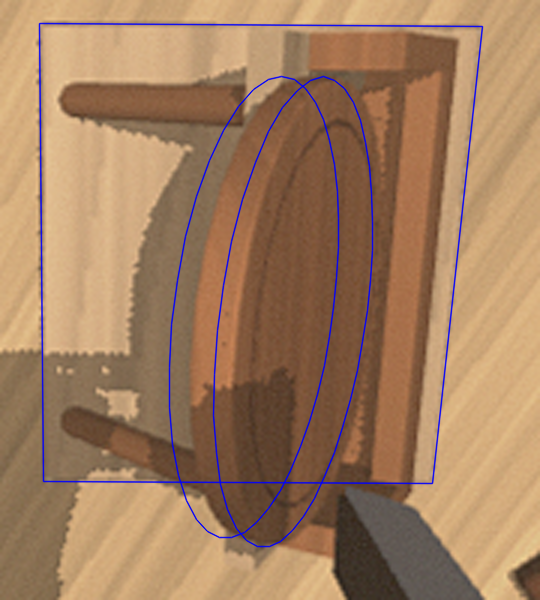

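View pics/ovside2.png

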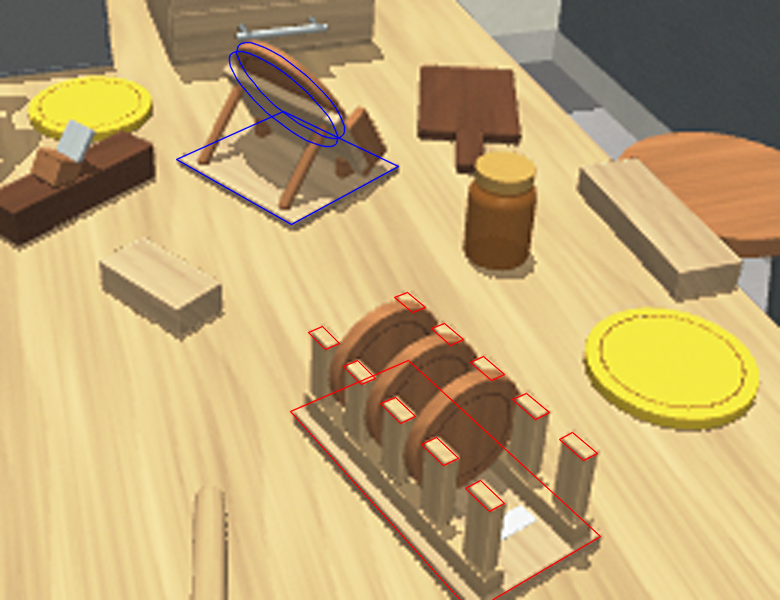

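```bash
python3 - <<'E'
from h import *
from rig import arm
s=snap(arm,"side","side1"); 
for n,p,box,f in (("ws1",load("ws1"),(290,75,470,275),3),("side1",s,(270,130,350,210),8)):
    for r in arm.masks_of(p,"board")[:4]:
        v,u=np.nonzero(r["region"]);print(n,r["confidence"],u.min(),u.max(),v.min(),v.max(),len(u))
    ms=arm.masks_of(p,"board")
    im=cv2.resize(p["color"][box[1]:box[3],box[0]:box[2],::-1],None,fx=f,fy=f,interpolation=cv2.INTER_CUBIC)
    for k,r in enumerate(ms[:4]):
        c,_=cv2.findContours(r["region"].astype(np.uint8),cv2.RETR_EXTERNAL,cv2.CHAIN_APPROX_NONE)
        for q in c: cv2.polylines(im,[((q-np.array(box[:2]))*f+f//2).astype(np.int32)],True,(0,255,0),1)
        np.save(f"pics/m_{n}_{k}.npy",r["region"])
    cv2.imwrite(f"pics/m_{n}.png",im)
E
```

```text
ws1 0.79 353 417 99 255 7883
ws1 0.22 179 214 395 399 143
side1 0.76 220 260 156 175 606
side1 0.65 405 463 232 272 1876
side1 0.54 289 321 143 165 315
```

View pics/m_ws1.png

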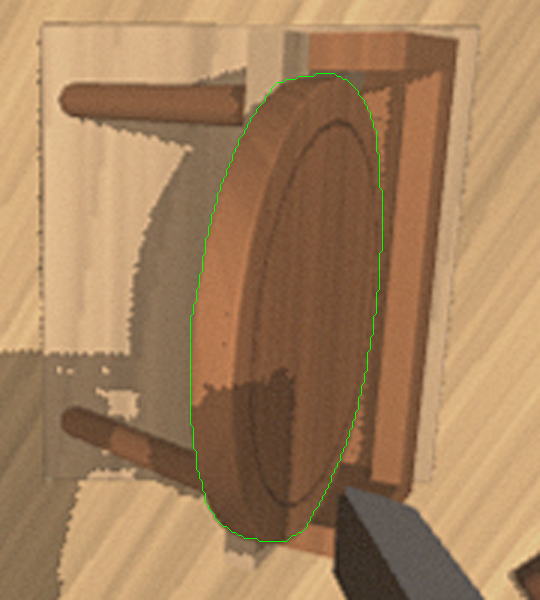

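View pics/m_side1.png

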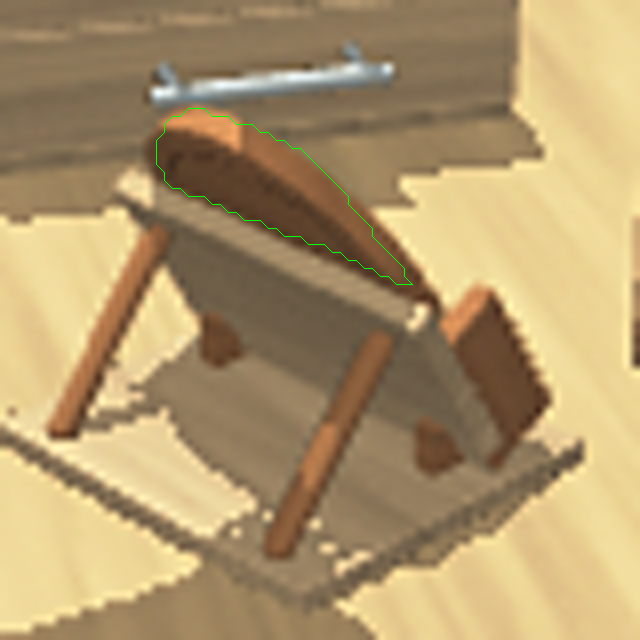

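```bash
cat > fitb.py <<'E'
from h import *
W,V=np.load("poses.npy")
def hull(p,c,yaw,tilt):
    n=np.array([np.cos(tilt)*np.cos(yaw),np.cos(tilt)*np.sin(yaw),np.sin(tilt)]);y=np.array([-np.sin(yaw),np.cos(yaw),0])
    P=np.r_[[disc(c+s*.007*n,n,y,.08) for s in(1,-1)]].reshape(-1,3)
    return cv2.convexHull(proj(p,P).astype(np.float32))
ps=load("ws1");pd=load("side1")
m=np.load("pics/m_ws1_0.npy").astype(np.uint8)
c=max(cv2.findContours(m,cv2.RETR_EXTERNAL,cv2.CHAIN_APPROX_NONE)[0],key=len).reshape(-1,2).astype(float)
# expand half pixel outward
g=c.mean(0);d=c-g;c=c+.5*d/np.linalg.norm(d,axis=1)[:,None]
cu=c[::6]
sd=(np.array([(157,150),(165,125),(190,108),(240,122),(300,155),(350,205),(400,260),(432,296)])+.5)/8-.5+np.array([270,130])
def res(v,full=False,ws=1,wd=2):
    cc=np.array(v[:3]);yaw=v[3];tilt=v[4]
    h1=hull(ps,cc,yaw,tilt);h2=hull(pd,cc,yaw,tilt)
    a=[cv2.pointPolygonTest(h1,tuple(map(float,q)),True) for q in cu];b=[cv2.pointPolygonTest(h2,tuple(map(float,q)),True) for q in sd]
    return np.r_[np.array(a)*ws,np.array(b)*wd]
x0=np.r_[place(*W,[[0,0,.103]])[0],W[2],np.radians(30)]
for name,fix,ws,wd in (("all free",[0,1,2,3,4],1,2),("fixed angles",[0,1,2],1,2),("wrist only z fixed",[0,1,3],1,0),("wrist, xyz",[0,1,2,3],1,0)):
    def f(y):
        v=x0.copy();v[fix]=y;return res(v,ws=ws,wd=wd)
    r=least_squares(f,x0[fix],loss='soft_l1',diff_step=1e-4);v=x0.copy();v[fix]=r.x
    e=res(v)
    off=R.from_euler('z',-W[2]).as_matrix()@(v[:3]-[W[0],W[1],0])
    print(name,v.round(4),"deg",np.degrees(v[3:]).round(1),"in stand",off.round(4),"rms",np.sqrt((e[:-8]**2).mean()).round(2),np.sqrt((e[-8:]**2).mean()/4).round(2))
E
python3 fitb.py
```

```text
all free [0.562  0.2502 0.1019 0.5132 0.5136] deg [29.4 29.4] in stand [0.0052 0.0005 0.1019] rms 0.43 0.79
fixed angles [0.5627 0.25   0.0999 0.5164 0.5236] deg [29.6 30. ] in stand [0.0057 0.0001 0.0999] rms 0.59 0.85
wrist only z fixed [0.5618 0.2504 0.103  0.5082 0.5236] deg [29.1 30. ] in stand [0.0052 0.0008 0.103 ] rms 0.74 0.87
wrist, xyz [0.5629 0.25   0.0988 0.5132 0.5236] deg [29.4 30. ] in stand [ 0.0059 -0.0001  0.0988] rms 0.57 0.96
```

The board mask matches the brown disc in the stand in both views (wrist px (353–417, 99–255)). I'll go with the directly fitted board pose and grasp it.

```bash
cat >> h.py <<'E'
C=np.array([.5622,.2502,.1015]);YAW=np.radians(29.5)
_X=np.array([np.cos(YAW),np.sin(YAW),0]);_Z=np.array([0,0,1.])
_c,_s=np.cos(np.radians(30)),.5
ZT=_s*_X-_c*_Z;YT=_c*_X+_s*_Z
QG=quat(np.c_[np.cross(YT,ZT),YT,ZT]);U=-ZT
def G(d): return C+U*(.064+.18+d)
E
python3 - <<'E'
from h import *
from rig import arm
arm.move_gripper(.06)
arm.move_ptp(G(.08),QG)
print(arm.sense()["time_s"])
print(arm.movel(G(0),speed=.12,contact_N=8))
s=arm.sense();print(s["time_s"],s["ee_pos"]-G(0),s["wrist_force"])
snap(arm,"side","side2");snap(arm,"wrist","w2")
a=load("side2")["color"][110:230,250:370,::-1];b=load("w2")["color"][:,:,::-1]
cv2.imwrite("pics/g1.png",np.hstack([cv2.resize(a,(400,400)),cv2.resize(b[:,120:520],(400,400))]))
E
```

```text
7.2
False
8.0167 [0.00045871 0.00019279 0.00075189] [-0.09651856  0.41669362 -0.76041544]
```

View pics/g1.png

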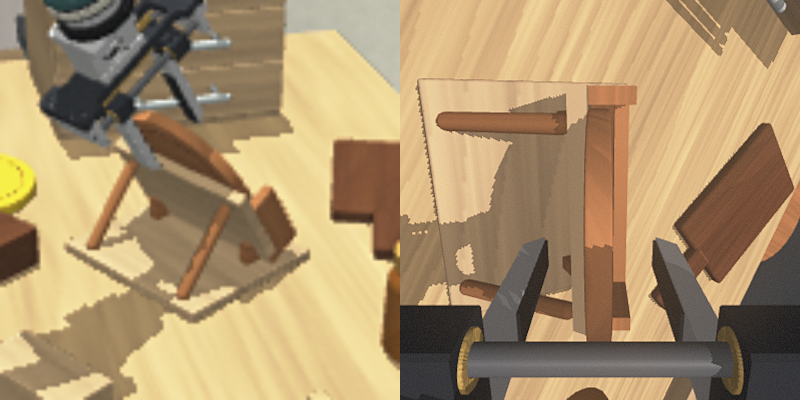

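```bash
python3 - <<'E'
from h import *
from rig import arm
arm.move_gripper(.02,squeeze=10)
f0=arm.sense()["wrist_force"]
arm.move_gripper(0,squeeze=10)
s=arm.sense();print(s["finger_gap"],s["wrist_force"]-f0,s["time_s"])
arm.move_gripper(0,squeeze=35)
s=arm.sense();print(s["finger_gap"],s["wrist_force"]-f0,s["ft_torque"])
print(arm.movel(G(.02),speed=.06,contact_N=25))
s=arm.sense();print(s["finger_gap"],s["wrist_force"]-f0,s["time_s"])
E
```

```text
0.013800602800848338 [ 1.29983041  0.43520142 -0.67536524] 9.1667
0.013627556380075009 [ 2.57481217  1.05275983 -0.4736815 ] [ 0.05431286 -0.20505835  0.02125451]
False
0.013949654154437382 [ 2.85955885 -0.49979958 -0.15688384] 9.8667
```

```bash
python3 - <<'E'
from h import *
from rig import arm
print(arm.movel(G(.13),speed=.12,contact_N=25))
s=arm.sense();print(s["finger_gap"],s["wrist_force"],s["time_s"],s["joint_positions"])
snap(arm,"side","side3");snap(arm,"wrist","w3")
a=load("side3")["color"][70:230,230:390,::-1];b=load("w3")["color"][:,:,::-1]
cv2.imwrite("pics/g2.png",np.hstack([cv2.resize(a,(400,400)),cv2.resize(b[:,120:520],(400,400))]))
E
```

```text
False
0.013601738239875946 [ 0.21820718  0.60146615 -2.2263706 ] 10.9333 [ 0.18738153 -0.36175333  1.76764807  0.17060618  1.24290173 -0.34165228]
```

View pics/g2.png

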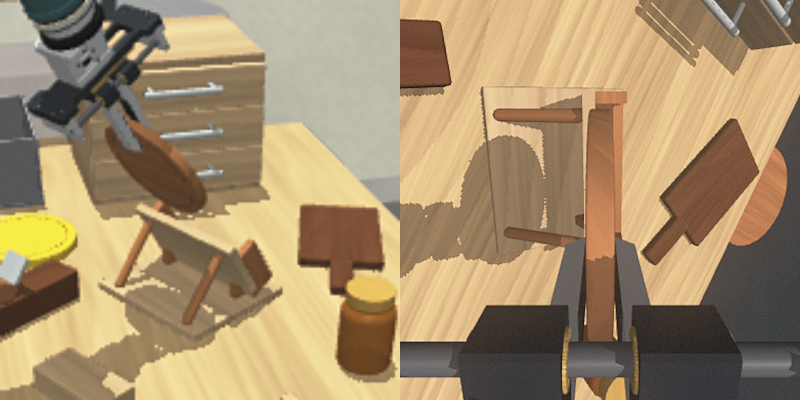

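```bash
cat >> h.py <<'E'
W_,V_=np.load("poses.npy")
def slotP(h,dx=0,dy=0): # TCP with board centre h above seated position
    return place(*V_,[[dx,-.078+dy,.107+.244+h]])[0]
QP=quat(down(V_[2]))
E
python3 - <<'E'
from h import *
from rig import arm
print(slotP(0))
for P,Q in (((.45,.18,.50),quat(down(np.radians(119.5)))),(slotP(.13),QP)): 
    j=arm.inverse_kinematics(P,Q);print(j)
arm.move_ptp((.45,.18,.50),quat(down(np.radians(119.5))));print(arm.sense()["time_s"])
arm.move_ptp(slotP(.13),QP)
s=arm.sense();print(s["time_s"],s["finger_gap"],s["wrist_force"],s["ee_pos"]-slotP(.13))
p=snap(arm,"side","side4");snap(arm,"wrist","w4");snap(arm,"top","top4")
for n in("side4","top4"):
  for k,r in enumerate(arm.masks_of(load(n),"board")[:4]):
    v,u=np.nonzero(r["region"]);print(n,r["confidence"],u.min(),u.max(),v.min(),v.max(),len(u));np.save(f"pics/m_{n}_{k}.npy",r["region"])
a=load("side4")["color"][140:340,280:480,::-1];b=load("w4")["color"][:,:,::-1]
cv2.imwrite("pics/g3.png",np.hstack([cv2.resize(a,(400,400)),cv2.resize(b[:,120:520],(400,400))]))
E
```

```text
[ 0.57236791 -0.35183095  0.351     ]
[ 2.63457555e-01 -5.78924753e-02  1.33048544e+00 -4.44089210e-16
  1.86899968e+00 -2.51414574e-01]
[-6.35497945e-01  3.72376026e-01  8.78470434e-01 -4.44089210e-16
  1.89074619e+00  6.37104633e-01]
11.6833
13.65 0.013801850671386366 [ 0.08134151 -1.03357824 -1.26757371] [0.00038231 0.00134423 0.00063866]
side4 0.97 354 416 196 264 2881
side4 0.89 219 260 156 175 634
side4 0.56 406 462 233 271 1782
top4 0.84 433 461 161 216 440
top4 0.7 157 206 242 291 1900
top4 0.68 359 406 101 148 1821
```

View pics/g3.png

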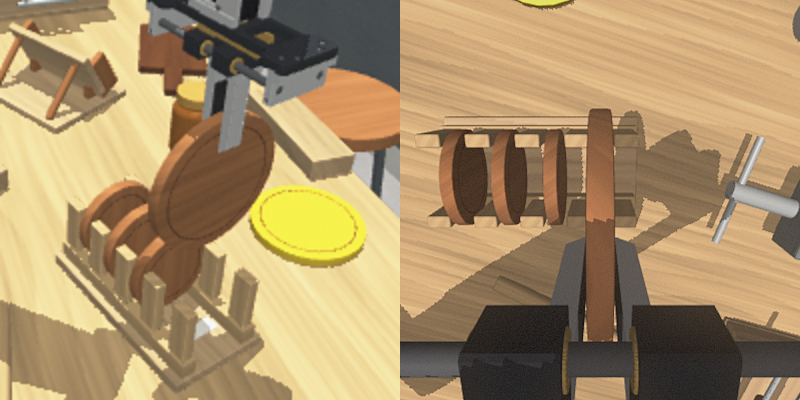

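```bash
python3 - <<'E'
from h import *
p=load("side4");m=np.load("pics/m_side4_0.npy").astype(np.uint8)
c=max(cv2.findContours(m,cv2.RETR_EXTERNAL,cv2.CHAIN_APPROX_NONE)[0],key=len).reshape(-1,2).astype(float)
n=np.array([-np.sin(V_[2]),np.cos(V_[2]),0]);x=np.array([np.cos(V_[2]),np.sin(V_[2]),0])
C0=slotP(.13)-[0,0,.244]+np.array([.0004,.0013,.0006])
def hull(v):
    cc=C0+v[0]*x+v[1]*np.array([0,0,1])+(v[2] if len(v)>2 else 0)*n
    return cv2.convexHull(proj(p,np.r_[[disc(cc+s*.007*n,n,x,.08) for s in(1,-1)]].reshape(-1,3)).astype(np.float32))
f=lambda v:np.array([cv2.pointPolygonTest(hull(v),tuple(map(float,q)),True)-.5 for q in c[::3]])
for x0 in([0,0],[0,0,0]):
    r=least_squares(f,x0,loss='soft_l1',f_scale=.7,diff_step=1e-3,x_scale=.01);print(r.x,np.sqrt((f(r.x)**2).mean()), np.abs(f(x0)).mean())
o=np.array([340,180]);im=cv2.resize(p["color"][180:320,340:480,::-1].copy(),None,fx=4,fy=4,interpolation=cv2.INTER_CUBIC)
draw(p,im,rack_lines,V_,4,o,(0,0,255))
for v,col in(([0,0],(255,0,0)),(r.x,(0,255,0))): cv2.polylines(im,[((hull(v)-o)*4+2).astype(np.int32)],True,col,1)
cv2.imwrite("pics/g4.png",im)
E
```

```text
[0.00124315 0.00133767] 5.612677900956998 2.825560810521161
[ 0.01131614 -0.00962691  0.0102295 ] 5.298630914592712 2.825560810521161
```

View pics/g4.png

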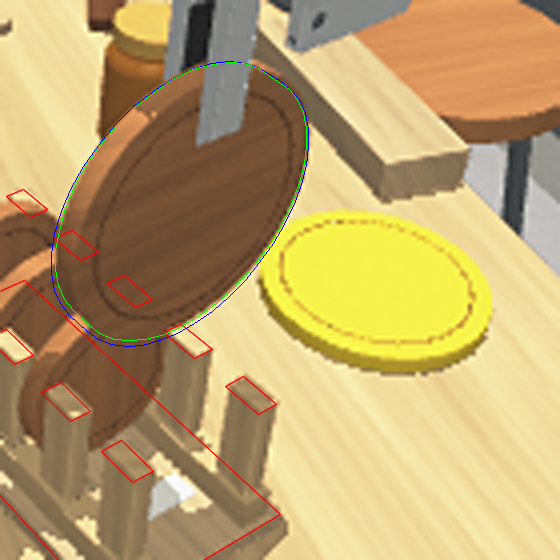

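```bash
python3 - <<'E'
from h import *
from rig import arm
print(arm.movel(slotP(.05,-.001),speed=.12,orientation=QP,contact_N=15),arm.sense()["time_s"])
print(arm.movel(slotP(.012,-.001),speed=.06,contact_N=6))
s=arm.sense();print(s["time_s"],s["ee_pos"]-slotP(0,-.001),s["wrist_force"])
snap(arm,"wrist","w5");snap(arm,"side","side5")
print(arm.movel(slotP(-.006,-.001),speed=.015,contact_N=4))
s=arm.sense();print(s["time_s"],s["ee_pos"]-slotP(0,-.001),s["wrist_force"],s["ft_torque"],s["finger_gap"])
snap(arm,"side","side6");snap(arm,"wrist","w6")
a=load("side6")["color"][140:340,280:480,::-1];b=load("w6")["color"][:,:,::-1]
cv2.imwrite("pics/g5.png",np.hstack([cv2.resize(a,(400,400)),cv2.resize(b[:,120:520],(400,400))]))
E
```

```text
False 14.7167
False
15.5 [ 5.29254960e-05 -4.70159202e-05  1.22073370e-02] [ 0.28238141  0.16106315 -1.08445146]
True
16.4417 [-2.84795665e-06  5.23083125e-05 -9.45971996e-04] [-0.61942758 -0.42719751  3.59610859] [-0.02451062  0.3051973  -0.02112266] 0.013834760105237464
```

View pics/g5.png

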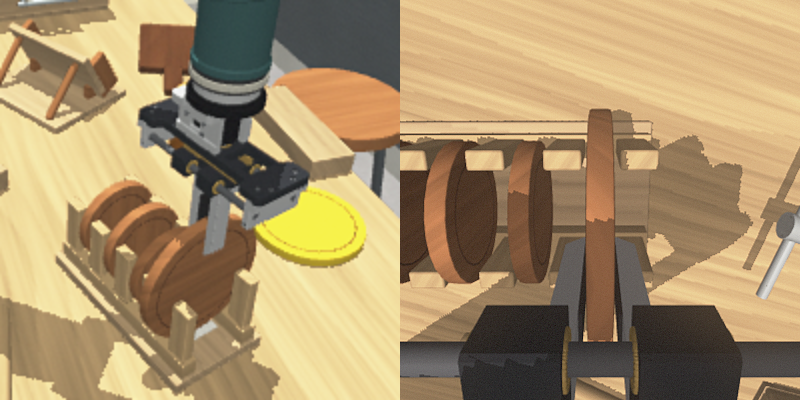

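```bash
python3 - <<'E'
from h import *
from rig import arm
arm.move_gripper(0,squeeze=4);arm.hold(.2)
s=arm.sense();print(s["wrist_force"],s["ft_torque"],s["finger_gap"])
arm.movel(s["ee_pos"]-[0,0,.0008],speed=.01,contact_N=6)
arm.move_gripper(.022);arm.hold(.2);arm.move_gripper(.04);arm.hold(.3)
s=arm.sense();print(s["time_s"],s["wrist_force"],s["finger_gap"])
snap(arm,"side","side7");snap(arm,"wrist","w7")
a=load("side7")["color"][140:340,280:480,::-1];b=load("w7")["color"][:,:,::-1]
cv2.imwrite("pics/g6.png",np.hstack([cv2.resize(a,(400,400)),cv2.resize(b[:,120:520],(400,400))]))
E
```

```text
[1.67811547 0.07388435 5.00371661] [-0.06815491 -0.1988267   0.01776944] 0.014255814425880463
18.5833 [0.15299686 0.48174936 1.12380973] 0.039916162517751826
```

View pics/g6.png

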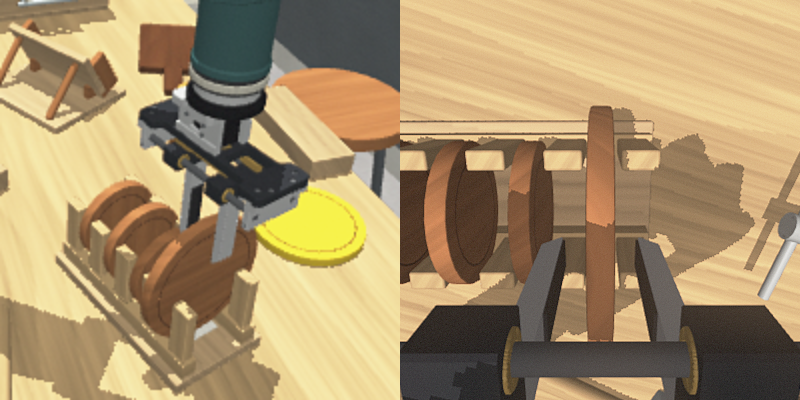

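The board stands free in the gap between the open fingers. I'll retract straight up and check from all views.

```bash
python3 - <<'E'
from h import *
from rig import arm
s=arm.sense();P=np.array(s["ee_pos"])
arm.movel(P+[0,0,.03],speed=.06,contact_N=5);arm.movel(P+[0,0,.14],speed=.15)
arm.hold(.3);s=arm.sense();print(s["time_s"],s["wrist_force"])
p=snap(arm,"side","side8");snap(arm,"wrist","w8");snap(arm,"top","top8")
m=max((r for r in arm.masks_of(p,"board") if 340<r["at"][0]<400),key=lambda r:r["region"].sum())["region"].astype(np.uint8)
n=np.array([-np.sin(V_[2]),np.cos(V_[2]),0]);x=np.array([np.cos(V_[2]),np.sin(V_[2]),0])
im=cv2.resize(p["color"][200:330,300:430,::-1].copy(),(400,400),interpolation=cv2.INTER_CUBIC);f=400/130
draw(p,im,[disc((0,-.078+s*.007,.107),np.array([0,1,0]),[1,0,0],.08) for s in(1,-1)],V_,f,np.array([300,200]),(255,0,0))
b=load("w8")["color"][:,:,::-1]
cv2.imwrite("pics/g7.png",np.hstack([im,cv2.resize(b[:,120:520],(400,400))]))
cv2.imwrite("pics/t8.png",np.vstack([load("top0")["color"][80:300,60:580,::-1],load("top8")["color"][80:300,60:580,::-1]]))
E
```

```text
20.5167 [0.04963366 0.27821348 0.53851216]
```

View pics/g7.png

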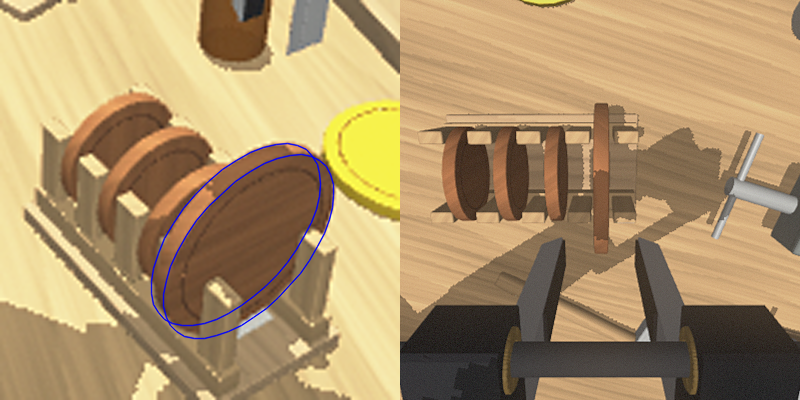

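View pics/t8.png

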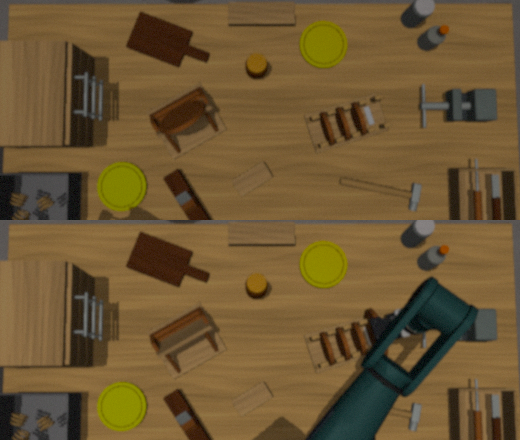

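```bash
python3 - <<'E'
from h import *
from rig import arm
n=np.array([-np.sin(V_[2]),np.cos(V_[2]),0]);x=np.array([np.cos(V_[2]),np.sin(V_[2]),0]);zz=np.array([0,0,1.])
D=[]
for nm in("side8","w8"):
    p=load(nm);L=arm.masks_of(p,"board")
    for r in L: print(nm,r["confidence"],r["at"])
    D.append((p,L))
ps,Ls=D[0];pw,Lw=D[1]
ms=[r for r in Ls if 330<r["at"][0]<420 and 230<r["at"][1]<310][0]["region"]
c=max(cv2.findContours(ms.astype(np.uint8),0,1)[0],key=len).reshape(-1,2).astype(float)
mw=[r for r in Lw if 300<r["at"][0]<345]
def hull(p,v):
    nn=np.cos(v[3])*n-np.sin(v[3])*zz   # tilt>0: top toward +y
    cc=place(*V_,[[v[0],-.078+v[1],.107+v[2]]])[0]
    return cv2.convexHull(proj(p,np.r_[[disc(cc+s*.007*nn,nn,x,.08) for s in(1,-1)]].reshape(-1,3)).astype(np.float32))
T=[(ps,q) for q in c[::3]]
if mw:
    w=max(cv2.findContours(mw[0]["region"].astype(np.uint8),0,1)[0],key=len).reshape(-1,2).astype(float);T+=[(pw,q) for q in w[::3]]
def f(v): 
    H={id(ps):hull(ps,v),id(pw):hull(pw,v)}
    return np.array([cv2.pointPolygonTest(H[id(p)],tuple(map(float,q)),True)-.5 for p,q in T])
r=least_squares(f,[0,0,0,0.02],loss='soft_l1',f_scale=.7,diff_step=1e-2,x_scale=[.01,.01,.01,.05]);print(len(mw),r.x*1000,np.degrees(r.x[3]),np.abs(r.fun).mean())
for k,(p,o,s) in enumerate(((ps,(300,200),130),(pw,(240,90),160))):
    im=cv2.resize(p["color"][o[1]:o[1]+s,o[0]:o[0]+s,::-1].copy(),(400,400),interpolation=cv2.INTER_CUBIC)
    cv2.polylines(im,[((hull(p,r.x)-np.array(o))*400/s+1).astype(np.int32)],True,(0,255,0),1)
    draw(p,im,rack_lines[1:],V_,400/s,np.array(o),(0,0,255))
    D[k]=im
cv2.imwrite("pics/g8.png",np.hstack(D))
E
```

```text
side8 0.94 [434.2, 251.2]
side8 0.85 [242.4, 165.3]
side8 0.73 [379.0, 275.5]
w8 0.74 [265.5, 0.8]
w8 0.72 [322.6, 176.8]
1 [  0.82209501   2.36189383   1.9706903  -19.52460582] -1.1186775099681072 1.042529711125638
```

View pics/g8.png

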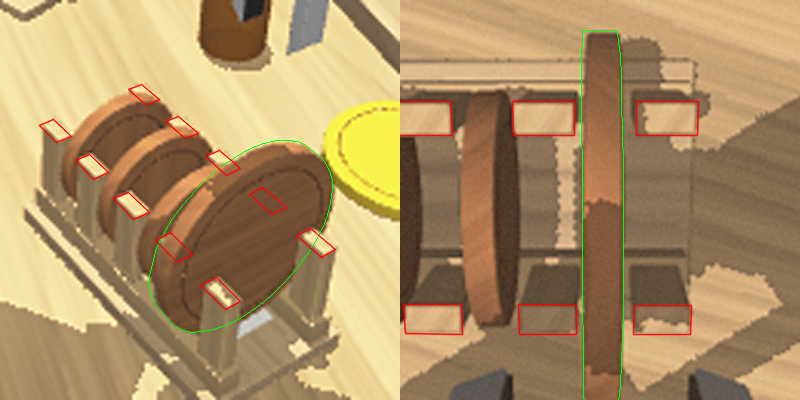

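```bash
python3 - <<'E'
from rig import arm
arm.close_job();print(arm.sense()["time_s"])
E
```

```text
the job is handed in; nothing more can be done
the job is handed in; nothing more can be done
```

The large brown board is standing upright in the rack's one empty gap, the one with the slip, and I handed the job in at about 20.7 s of the 42 s allowed. I gripped it by its bare upper rim, drew it out along the slope, and lowered it until it touched the rails. I then eased the grip, let go and backed off straight up.

**Position:** after letting go, a fit to the side and wrist pictures put the board about 1° from vertical. It is about 2 mm off the middle of the gap and within about 2 mm of its seated height, clear of the tines.

**Contact:** the board met the rails about 1 mm from the expected height, with a force change of about 5 N. The highest wrist force I read was about 5 N.

**Everything else:** by eye the small boards stayed where they were. The jar, plane, offcut and both yellow discs look the same in the top view before and after. The arm hid part of the mallet and the rack in the last top view, so I could not fully check the mallet there.

**Disagreement:** the board sat about 5 mm from where my fit of the stand's base predicted it. I used the board's own measured pose for the grasp, and it came out without resistance.

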